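# Open the sprung jaw of the photo slide for a plate

### The arm

A 7-joint arm with a two-finger parallel gripper is mounted at the origin on the work surface. World frame = base frame: x ahead of the robot, y to its left, z up, the work surface at z = 0. Lengths are in m, angles in degrees, forces in N, time in s.
With the tool pointing down it reaches from about 0.425 to 0.875 m from the base axis. Payload 4.7 kg.
Tool frame: the origin (TCP) lies at the very end of the fingers, on their centre line; the grasp point (between the pads) lies 19 mm behind it; z points along the fingers, y is the line along which they close (so a half turn about z gives the same grasp; the last joint's range is limited). The gripper opens to 87 mm and grips with 3 to 60 N. Pads are 19 mm wide; open, the fingers measure 117 mm over their backs; the gripper's body (75 mm by 190 mm) begins 51 mm behind the grasp point.
Start: joints at [69.162, 18.392, -4.016, 83.108, 1.295, 78.541, -3.26], TCP at [0.24, -0.604, 0.223] pointing down, gripper open.
Joint ranges: [-163.93, 163.93], [-17.29, 119.83], [-79.2, 71.16], [3.27, 140.29], [-89.18, 269.18], [5.43, 117.66], [-154.24, 154.24]. Speed limits (degrees/s): [147.25, 147.25, 180, 180, 180, 180, 180].

### API

Orientations are given as [roll, pitch, yaw] about the fixed x, y, z axes, in that order (R = Rz(yaw) Ry(pitch) Rx(roll)).
In Python, from cell import get_obs, eyes, env gives the robot as it stands.
- The arm moves only by the tool servo_tool, never from a script. Its argument "series" is a list that holds one entry, the list of rows, each a list of 7 numbers: the shift along the tool's x, y, z in units of 300 mm (1.0 is 300 mm), then the turn, a rotation vector about the tool's x, y, z in units of pi rad (1.0 is pi rad), then the opening, from 0 (shut) to 1 (fully open). In form: [[[tx, ty, tz, wx, wy, wz, gripper], ...]]. A call has 1 to 12 rows; each row is the pose to reach, as a shift and turn from the pose commanded when the call began, along the tool's axes at that moment, turning the shorter way round; what a row does not reach only later rows make up. A row lasts 1/12 s, in which the tool goes at most 41.7 mm and 7.16 degrees, less where a joint would pass 70% of its speed; a pose out of reach is approached as far as the arm can. A call with a number of a shift or a turn outside -1 to 1 is refused whole. A call with a gripper value outside its range is refused whole. The fingers move at their own pace and stop on an object; "grip_force" is the grip in N (left out, the last holds). Time passes only in rows, so rows that repeat a pose let the fingers close. It gives the time, the measured TCP pose, the force, the opening and the grip force at its end, in the units of the state.
- get_obs(): the state, without advancing time (a new reading comes with each control period).
- eyes.read_camera(name): name is "scene" or "top" or "wrist"; returns a dict with "frame" (420x560x3 uint8, red, green, blue), "depth" (420x560 float32, m along the optical axis (not along the pixel's ray), 0 where there is no reading), "fx", "fy", "cx", "cy" (pixels), "distortion" ([k1, k2, p1, p2, k3] as OpenCV has them; the pictures are not rectified), "origin" and "rotation" of the camera in the world; the wrist camera has in their place "mount" (4x4, takes a point from camera to tool coordinates, whose origin is the TCP and whose axes are the flange's). Camera axes: x right, y down, z forward; pixel columns grow to the right and rows downward; lengths in m; the calibration is good to about 2 mm. A picture is of the moment at which its call begins: read the wrist's pose just before it.
- env.sign_off(): hands the job in; it is judged then, once.
The state is a dict: "time_s": time; "qpos": joint angles; "joint_velocities": joint speeds; "effort": joint torques, N m; "tool_pos": TCP position; "tool_rot": TCP orientation; "force": force on the tool from outside, world axes, zero at the start; "wrist_torque": the same for the moment, N m; "grip_width": finger opening in m; "grasp_force": force on a finger pad.
Only numpy, scipy, OpenCV 4.12 (cv2) and the standard library are available. Lean on these libraries where they do the work, as an engineer would, in place of code of your own. Each camera call takes 0.05 s, during which the arm holds its last target. There are 200 camera calls.

### The job

Get the macro-photography slide ready for its glass plate: wind the handwheel clockwise by its orange crank until the carriage rests against the yellow stop on the rail, then take the black pull knob of the sprung jaw and draw its rod out until the red ring is just clear of the brass mouth of the sleeve. Finish holding it there: the program ends with the gripper still on the knob and the jaw held open against its spring, nothing let go. Leave the glass plate, the powder jar and the magnifier where they are.

Things in the scene. Friction and masses are not known exactly. Their poses are not given: they have to be found in the camera images.
- slide_base: Fixed photo slide: aluminium rail 80 mm wide, 30 mm high, 400 mm long along its own y, with a grey pulley box 92 x 96 mm, 60 mm high at its -y end that carries the handwheel. Origin on the bench under the rail, 215 mm along +y from the wheel's axis. Its +y points from handwheel to stop: the carriage moves, and the sprung rod pulls out, along this +y. x across the rail, z up.
- handwheel: Black handwheel, 104 mm across, lying flat (upright axis) on the pulley box; the top of its rim is 80 mm above the bench, its hub 84 mm. An orange crank grip stands upright on it, 40 mm from the axis. Origin on its axis at bench height; it turns with the wheel.
- wheel_turn (a joint): Handwheel angle in rad; grows clockwise seen from above, no limit of its own; starts between 0 and 3.6. A belt couples it to the carriage: each rad clockwise moves the carriage 12 mm along +y (75 mm a turn). It needs about 0.25 N m (6 N at the crank) to turn and stays where it is left. The stop is 0.4 to 1.5 turns away at the start.
- wheel_axis (a point): Fixed point on the handwheel's axis, 80 mm above the bench.
- crank_grip: Orange crank grip on the handwheel: upright, round, 18 mm across, 48 mm tall (82 to 130 mm above the bench). It spins freely on its pin, so it can be pinched from above and carried round its circle (radius 40 mm about wheel_axis) without turning the hand. Origin at its middle, on its axis, 108 mm above the bench, 22 mm below the grip's top.
- carriage: Grey carriage with the plate holder: slab 90 mm across the rail, 70 mm along it, top 48 mm above the bench; two bed rails up to 90 mm; a fixed aluminium jaw at its -y end up to 104 mm; a dark spring sleeve 24 mm across along y, its axis 75 mm above the bench. Origin at bench height under the slab's middle. Axes as the slide's.
- carriage_travel (a joint): Travel of the carriage along the rail's +y in m, 0 at the end nearest the handwheel; coupled to the handwheel (0.012 x wheel_turn).
- carriage_front (a point): Middle of the carriage slab's +y face, 38.5 mm above the bench: the face that meets the stop's bumper.
- stop_face (a point): Tip of the black rubber bumper on the yellow stop, which is clamped across the rail (top 45 mm above the bench, where it stays); same height as carriage_front. Frame as the slide's: the carriage touches when carriage_front has come to it along y.
- pull_rod: Sprung telescoping rod (steel, 12 mm) with the moving aluminium jaw (84 mm across the rail, 8 mm thick, top 104 mm above the bench) and the black pull knob beyond it. Origin on the rod's axis, 75 mm above the bench, in the jaw's inner face, at the sleeve mouth when shut. Axes as the slide's.
- rod_travel (a joint): How far the rod is drawn out along +y, in m: 0 shut, 0.062 its end. An inner spring draws it back: about 3 N at 0, 1.6 N more per 10 mm, about 10.5 N at the mark. The mark is a red ring 7 mm wide on the rod, hidden in the sleeve at first: its first edge shows at 0.038, and at 0.045 it is just fully out of the sleeve mouth, the opening for a 100 mm plate.
- sleeve_mouth (a point): Centre of the brass-collared mouth of the spring sleeve, on the rod's axis, 75 mm above the bench; moves with the carriage.
- pull_knob: Black pull knob, fixed on the end of the sprung rod beyond its jaw: round neck 14 mm across, 36 mm long, then a flange 32 mm across, 10 mm thick. Origin in the middle of the neck on the rod's axis, 75 mm above the bench: the place to grip from above, a finger on either side of the neck across the rail; jaw and flange lie 18 mm away along -y and +y, and the flange keeps fingers from slipping off.
- glass_plate: Loose square glass plate 100 x 100 x 6 mm waiting on the paper beside the slide, to be left alone. Origin under its centre.
- powder_jar: Loose glass jar with black cap, 52 mm across, 60 mm tall, to be left alone. Origin under its centre.
- magnifier: Loose fingerprint magnifier, black and clear, 52 mm across, 48 mm tall, to be left alone. Origin under its centre.

How it is judged:
By the outcome, as a careful person would: the job done as asked, in the order asked, and still so for the second after the job is handed in, while the arm keeps its last pose, push and grip.
It also fails if it takes over 67 s, if anything falls off the work surface, if the arm or the gripper's body presses on something with over 40 N, if the wrist force passes 120 N, or if a joint passes its speed limit or range.

## Working session

There is one attempt and no reset: what is moved stays moved. The work goes in short steps, Python scripts to look and compute and a tool call to move; the robot and the scene stay as the last step left them, time stands still between calls to the robot, and variables do not carry over. Pictures are saved under pics/ and viewed, at most 12 in all, crops included, and the job is handed in when it is done.

Besides the shell and the picture viewer there is one more tool, called after ">>>" as name(argument=value, ...) on one line, values as JSON. servo_tool: Moves the arm, as the interface text tells. Shifts and turns lie within -1 to 1; 1 stands for 300 mm of shift or pi rad of turn. Its arguments: {"type":"object","properties":{"series":{"type":"array"},"grip_force":{"type":"number"}},"required":["series"]}

```bash
mkdir -p pics
cat > h.py <<'E'
import numpy as np, cv2
from cell import get_obs, eyes, env
from scipy.spatial.transform import Rotation as R
def cam(name):
    o=get_obs(); d=eyes.read_camera(name)
    if name=="wrist":
        T=np.eye(4); T[:3,:3]=R.from_euler('xyz',o['tool_rot'],degrees=True).as_matrix(); T[:3,3]=o['tool_pos']
        M=T@np.array(d['mount']); d['origin']=M[:3,3]; d['rotation']=M[:3,:3]
    d['K']=np.array([[d['fx'],0,d['cx']],[0,d['fy'],d['cy']],[0,0,1.]])
    return d
def rays(d,px):
    n=cv2.undistortPoints(np.array(px,float).reshape(-1,1,2),d['K'],np.array(d['distortion'],float)).reshape(-1,2)
    return np.c_[n,np.ones(len(n))]
def onplane(d,px,z):
    r=rays(d,px)@np.array(d['rotation']).T; o=np.array(d['origin'])
    return o+r*((z-o[2])/r[:,2])[:,None]
def bydepth(d,px):
    px=np.array(px); z=d['depth'][px[:,1].astype(int),px[:,0].astype(int)]
    return np.array(d['origin'])+(rays(d,px)*z[:,None])@np.array(d['rotation']).T
def save(d,f): cv2.imwrite('pics/'+f,d['frame'][:,:,::-1])
def blobs(d,lo,hi,amin=30):
    m=cv2.inRange(cv2.cvtColor(d['frame'],cv2.COLOR_RGB2HSV),lo,hi)
    n,l,s,c=cv2.connectedComponentsWithStats(m)
    return m,[(s[i],c[i]) for i in range(1,n) if s[i][4]>=amin]
E
python3 - <<'E'
from h import *
print(get_obs())
for n in("top","scene"):
    d=cam(n); save(d,n+'0.png'); print(n,d['origin'],np.round(d['rotation'],3).tolist(),d['fx'])
    for nm,lo,hi in(("orange",(5,150,120),(18,255,255)),("yellow",(22,130,120),(34,255,255))):
        for s,c in blobs(d,lo,hi)[1]: print(nm,s,c.round(1))
E
```

```text
{'time_s': 0.0, 'qpos': array([69.16294039, 18.43889525, -4.01494121, 83.17572523,  1.29503617,
       78.5397252 , -3.25833084]), 'joint_velocities': array([ 0.10155764, -0.00291766,  0.01883964,  0.05846952,  0.03739458,
        0.09498995,  0.01119711]), 'effort': array([-6.21760573e-04, -4.91283453e+01, -4.04180093e-01, -3.12522554e+01,
       -6.37133187e-02,  4.36752336e-02,  1.65656352e-04]), 'tool_pos': array([ 0.23949678, -0.60367293,  0.22145608]), 'tool_rot': array([-1.79890897e+02,  5.96717954e-03,  2.16479494e+01]), 'force': array([-0.02349039, -0.32706781,  0.25946556]), 'wrist_torque': array([-0.02565015, -0.01602887,  0.03174326]), 'grasp_force': 0.0, 'grip_width': 0.08716523863531311}
top [0.52054678 0.04465177 0.97688897] [-177.016, 0.394, -90.774] 520.1260757984838
orange [534 117  26  30 287] [547.6 130.5]
scene [ 1.03646964 -0.10663618  0.52912328] [-131.936, -0.484, 72.277] 378.9904462563082
```

```bash
sed -i "s/^    d\['K'\]=/    d['rotation']=np.array(d['rotation']); d['origin']=np.array(d['origin'])\n    if d['rotation'].shape==(3,): d['rotation']=R.from_euler('xyz',d['rotation'],degrees=True).as_matrix()\n&/" h.py; python3 -c "
from h import *
for n in('top','scene','wrist'):
    d=cam(n); print(n,d['origin'],d['rotation'].round(2).tolist())
    if n=='wrist': save(d,'wrist0.png')
"
```

```text
top [0.52054678 0.04465177 0.97688897] [[-0.01, -1.0, 0.05], [-1.0, 0.01, 0.01], [-0.01, -0.05, -1.0]]
scene [ 1.03646964 -0.10663618  0.52912328] [[0.3, 0.64, -0.71], [0.95, -0.2, 0.23], [0.01, -0.74, -0.67]]
wrist [ 0.30799482 -0.57637471  0.38418624] [[0.37, -0.89, -0.25], [-0.93, -0.36, -0.1], [-0.0, 0.27, -0.96]]
```

View pics/top0.png

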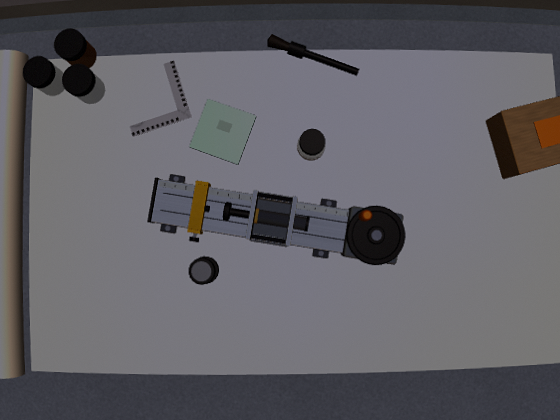

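View pics/scene0.png

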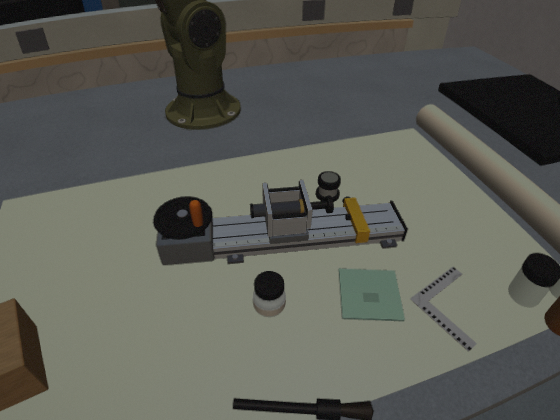

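Run:
```python
from h import *
d=cam("top"); f=d['frame']
hsv=cv2.cvtColor(f,cv2.COLOR_RGB2HSV)
print(hsv[215,367],hsv[208,199],hsv[236,395],hsv[236,376])
for nm,lo,hi,z in(("orange",(3,150,80),(16,255,255),.13),("yellow",(16,130,80),(34,255,255),.045)):
    for s,c in blobs(d,lo,hi)[1]: print(nm,s,c.round(1),onplane(d,[c],z).round(4),bydepth(d,[c]).round(4))
# wheel: dark contour
g=cv2.cvtColor(f,cv2.COLOR_RGB2GRAY)
m=((g<38)*255).astype(np.uint8); m[:, :345]=0; m[:,410:]=0; m[:200]=0;m[275:]=0
cs,_=cv2.findContours(m,cv2.RETR_EXTERNAL,cv2.CHAIN_APPROX_NONE); c=max(cs,key=cv2.contourArea)
e=cv2.fitEllipse(cv2.convexHull(c)); print(e,onplane(d,[e[0]],.08),bydepth(d,[e[0]]))
print('hub',bydepth(d,[(376,236)]))
# hue yellow minAreaRect
m,b=blobs(d,(16,130,80),(34,255,255))
# rail edges axis by depth-plane: points of height .025-.035
ys,xs=np.mgrid[170:275,145:345]; P=bydepth(d,np.c_[xs.ravel(),ys.ravel()])
for lo,hi in((.024,.036),(.085,.12),(.04,.053)):
    q=P[(P[:,2]>lo)&(P[:,2]<hi)][:,:2]; r=cv2.minAreaRect((q*1000).astype(np.float32)); print(lo,len(q),r)
k=bydepth(d,[(x,212) for x in range(205,256,3)]); print(k.round(4))
big=cv2.resize(f[165:280,145:415],None,fx=2.9,fy=2.9,interpolation=cv2.INTER_CUBIC); cv2.imwrite('pics/crop.png',np.clip(big[:,:,::-1]*1.6,0,255).astype(np.uint8))
```

```text
[ 14 225 120] [ 20 231 106] [170  43  18] [120  40  76]
orange [534 115  26  34 652] [548.2 130.9] [[ 0.7002 -0.4134  0.13  ]] [[ 0.7109 -0.4407  0.0795]]
orange [363 211   9   8  59] [366.8 214.4] [[ 0.5607 -0.0915  0.13  ]] [[ 0.5605 -0.091   0.1329]]
yellow [188 181  20  53 651] [197.5 206.6] [[0.583  0.1997 0.045 ]] [[0.5831 0.1998 0.0443]]
((373.0165710449219, 234.0045166015625), (59.17047119140625, 65.33927154541016), 126.39253997802734) [[ 0.52899233 -0.10963122  0.08      ]] [[ 0.52894969 -0.10885225  0.08452836]]
hub [[ 0.52544267 -0.11423656  0.08298255]]
0.024 5514 ((535.2582397460938, 115.60189056396484), (367.3672180175781, 153.63255310058594), 78.31743621826172)
0.085 1325 ((560.774169921875, 75.28266906738281), (147.78939819335938, 84.0493392944336), 80.51480102539062)
0.04 1913 ((544.1239624023438, 77.8420181274414), (283.3964538574219, 168.07501220703125), 89.23409271240234)
[[0.574  0.1884 0.0299]
 [0.5734 0.1817 0.0382]
 [0.5739 0.1774 0.0292]
 [0.5739 0.1722 0.0275]
 [0.5738 0.1667 0.027 ]
 [0.5738 0.1612 0.0264]
 [0.5702 0.1483 0.0893]
 [0.5701 0.1431 0.0902]
 [0.5704 0.1387 0.0831]
 [0.5704 0.1336 0.0824]
 [0.5703 0.1284 0.0819]
 [0.5703 0.1234 0.0802]
 [0.5702 0.1181 0.0804]
 [0.5701 0.1129 0.0816]
 [0.5701 0.1078 0.08  ]
 [0.5686 0.1009 0.106 ]
 [0.5687 0.0961 0.1028]]
```

View pics/crop.png

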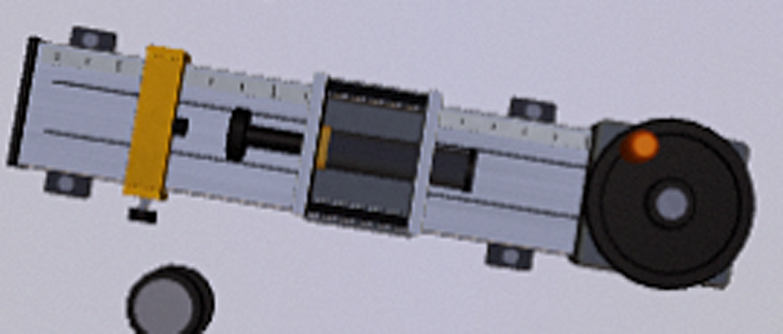

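The top view shows the wheel hub at about (376,235), the crank at (367,214), the knob neck at about (237,212) and the stop bumper at about (209,209). The slide yaw is about -9.6°. I'll move over the crank next.

>>> servo_tool(series=[[[0.06,-0.045,0,0,0,-0.012,1],[0.18,-0.135,0,0,0,-0.036,1],[0.3,-0.22,0,0,0,-0.06,1],[0.42,-0.31,0,0,0,-0.085,1],[0.54,-0.4,0,0,0,-0.11,1],[0.66,-0.49,0,0,0,-0.135,1],[0.75,-0.55,0,0,0,-0.15,1],[0.81,-0.6,0,0,0,-0.163,1],[0.81,-0.6,0,0,0,-0.163,1]]])

```text
time_s: 1.05
tool_pos: [0.4041, -0.3397, 0.2231]
tool_rot: [180.0, -0.2, 51.7]
force: [0.7, 0.8, 0.4]
grip_width: 0.087
grasp_force: 0.0
```

```bash
cat >> h.py <<'E'
def plan(target,yaw=None):
    "tool-axis shift (units of 300mm) and z turn (units of pi) from measured pose to a world target"
    o=get_obs(); M=R.from_euler('xyz',o['tool_rot'],degrees=True)
    s=M.inv().apply(np.array(target)-o['tool_pos'])/.3
    T=R.from_euler('xyz',[180,0,yaw if yaw is not None else o['tool_rot'][2]],degrees=True)
    return s.round(4),((M.inv()*T).as_rotvec()/np.pi).round(4)
E
python3 -c "
from h import *
o=get_obs();print(o['time_s'],o['tool_pos'],o['tool_rot'],o['qpos'])
print(plan([.545,-.105,.22],80.4))"
```

```text
1.05 [ 0.40413524 -0.33967796  0.22314089] [179.96935008  -0.19063528  51.7386398 ] [ 54.82359699   4.34870481 -18.37996825  99.84652517   1.21662064
  75.99233451  -2.06212321]
(array([ 0.905 , -0.1157,  0.0134]), array([ 0.0004, -0.001 , -0.1592]))
```

>>> servo_tool(series=[[[0.08,-0.01,0,0,0,-0.015,1],[0.2,-0.025,0,0,0,-0.036,1],[0.33,-0.042,0,0,0,-0.06,1],[0.46,-0.06,0,0,0,-0.085,1],[0.6,-0.076,0,0,0,-0.11,1],[0.72,-0.092,0,0,0,-0.13,1],[0.83,-0.106,0,0,0,-0.148,1],[0.905,-0.116,0.013,0,0,-0.159,1],[0.905,-0.116,0.013,0,0,-0.159,1],[0.905,-0.116,0.013,0,0,-0.159,1]]])

```text
time_s: 1.88
tool_pos: [0.5433, -0.1133, 0.2183]
tool_rot: [-180.0, -0.0, 79.8]
force: [-1.6, -1.2, -1.3]
grip_width: 0.0871
grasp_force: 0.0
```

Run:
```python
from h import *
o=get_obs();print(o['time_s'],o['tool_pos'],o['tool_rot'])
d=cam("wrist"); save(d,'w1.png')
for s,c in blobs(d,(3,150,80),(16,255,255))[1]: print(s,c,onplane(d,[c],.108),bydepth(d,[c]))
P=bydepth(d,np.argwhere(np.ones((420,560)))[:,::-1]); f=d['frame'].reshape(-1,3)
```

```text
1.8833 [ 0.54331218 -0.11326194  0.21830841] [-1.79961680e+02 -3.33944994e-03  7.97549549e+01]
[286 167  22  24 403] [296.4764268  178.90074442] [[ 0.56107428 -0.09249086  0.108     ]] [[ 0.56066755 -0.08803741  0.13123858]]
```

View pics/w1.png

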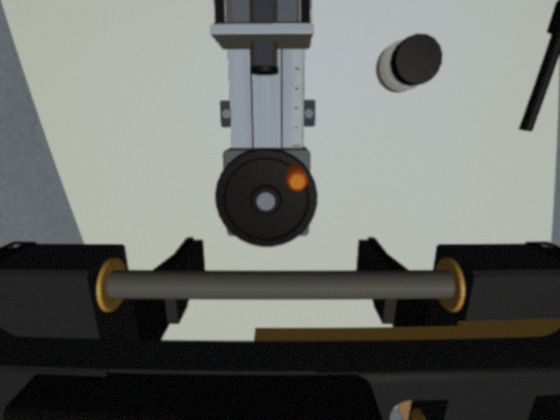

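The wrist view shows the hub at (265,201), the crank at (297,180) and the carriage well clear at the top.

Run:
```python
from h import *
d=cam("wrist"); g=cv2.cvtColor(d['frame'],cv2.COLOR_RGB2GRAY)
r=g[188:215,252:280]; m=(r>75).astype(np.uint8); n,l,s,c=cv2.connectedComponentsWithStats(m); i=1+s[1:,4].argmax(); c=c[i]+[252,188]
print(s[i],c,onplane(d,[c],.084),bydepth(d,[c]))
P=bydepth(d,[(u,v) for v in range(140,250) for u in range(205,325)])
q=P[(P[:,2]>.074)&(P[:,2]<.09)][:,:2]
print(len(q),cv2.minEnclosingCircle((q*1000).astype(np.float32)), q.mean(0))
d=cam("top"); c=[(376.4,235.3)]; print('top hub',onplane(d,c,.084))
for s,c in blobs(d,(3,150,80),(16,255,255))[1]: print(c,onplane(d,[c],.130))
print(plan([.561,-.090,.20],80.4))
```

```text
[  5   2  18  19 264] [265.5        199.06818182] [[ 0.52769888 -0.11347679  0.084     ]] [[ 0.52776648 -0.11330642  0.08470703]]
7450 ((527.8894653320312, -113.68616485595703), 51.93550491333008) [ 0.52658043 -0.11200767]
top hub [[ 0.52663103 -0.1147759   0.084     ]]
[508.09615385 133.44230769] [[ 0.69490182 -0.3387311   0.13      ]]
[548.11951589 130.93494705] [[ 0.7000865  -0.41313374  0.13      ]]
[366.56338028 214.47887324] [[ 0.56059646 -0.09108245  0.13      ]]
(array([0.0979, 0.0445, 0.0618]), array([-0.0001,  0.0003, -0.0054]))
```

>>> servo_tool(series=[[[0.04,0.02,0.03,0,0,-0.004,1],[0.08,0.04,0.07,0,0,-0.004,1],[0.08,0.04,0.07,0,0,-0.004,1],[0.08,0.04,0.07,0,0,-0.004,1],[0.08,0.04,0.07,0,0,-0.004,1]]])

```text
time_s: 2.45
tool_pos: [0.559, -0.0936, 0.1976]
tool_rot: [-180.0, 0.0, 80.3]
force: [-0.3, -0.4, -0.0]
grip_width: 0.0868
grasp_force: 0.0
```

Run:
```python
from h import *
o=get_obs();print(o['time_s'],o['tool_pos'],o['tool_rot'],o['force'])
cam("top"); o=get_obs();print(o['time_s'],o['tool_pos'])
print(plan([.560,-.0905,.096],80.4))
```

```text
2.45 [ 0.55904951 -0.09364474  0.19761667] [-1.79982201e+02  2.97711190e-02  8.02919004e+01] [-0.27241354 -0.37848427 -0.00680852]
2.5 [ 0.55918225 -0.09389247  0.19794066]
(array([0.0118, 0.0007, 0.3398]), array([ 0.0001,  0.0002, -0.0008]))
```

>>> servo_tool(series=[[[0.011,0,0.03,0,0,0,1],[0.011,0,0.1,0,0,0,0.8],[0.011,0,0.18,0,0,0,0.6],[0.011,0,0.26,0,0,0,0.5],[0.011,0,0.32,0,0,0,0.5],[0.011,0,0.34,0,0,0,0.5],[0.011,0,0.34,0,0,0,0.1],[0.011,0,0.34,0,0,0,0],[0.011,0,0.34,0,0,0,0],[0.011,0,0.34,0,0,0,0],[0.011,0,0.34,0,0,0,0]]], grip_force=25)

```text
time_s: 3.42
tool_pos: [0.5606, -0.0899, 0.0969]
tool_rot: [179.9, 0.0, 80.3]
force: [0.2, 0.2, 0.5]
grip_width: 0.0285
grasp_force: 0.0
```

Run:
```python
from h import *
o=get_obs();print(o['time_s'],o['tool_pos'],o['tool_rot'],o['force'],o['grip_width'],o['grasp_force'])
```

```text
3.4167 [ 0.56061566 -0.08987835  0.0968737 ] [1.79873731e+02 2.20141342e-02 8.03194517e+01] [0.17610055 0.19399313 0.5191906 ] 0.028495898838191296 0.0
```

>>> servo_tool(series=[[[0,0,0,0,0,0,0],[0,0,0,0,0,0,0],[0,0,0,0,0,0,0],[-0.018,0.015,0,0,0,0,0],[-0.038,0.0265,0,0,0,0,0],[-0.06,0.0345,0,0,0,0,0],[-0.083,0.0385,0,0,0,0,0],[-0.106,0.0385,0,0,0,0,0],[-0.129,0.0345,0,0,0,0,0],[-0.151,0.0265,0,0,0,0,0],[-0.171,0.015,0,0,0,0,0],[-0.189,0,0,0,0,0,0]]])

```text
time_s: 4.42
tool_pos: [0.5534, -0.1444, 0.0964]
tool_rot: [179.7, -0.2, 80.4]
force: [6.8, 2.6, -1.5]
grip_width: 0.0174
grasp_force: 25.0
```

Run:
```python
from h import *
o=get_obs();print(o['time_s'],o['tool_pos'],o['tool_rot'],o['force'],o['grip_width'],o['grasp_force'])
d=cam("top"); save(d,'t2.png')
big=cv2.resize(d['frame'][165:280,145:415],None,fx=2.9,fy=2.9,interpolation=cv2.INTER_CUBIC); cv2.imwrite('pics/crop2.png',np.clip(big[:,:,::-1]*1.6,0,255).astype(np.uint8))
```

```text
4.4167 [ 0.55335887 -0.14436774  0.096443  ] [ 1.79653604e+02 -1.50408019e-01  8.04144177e+01] [ 6.77724245  2.59422382 -1.49134541] 0.017372869029717845 25.011989730410278
```

View pics/crop2.png

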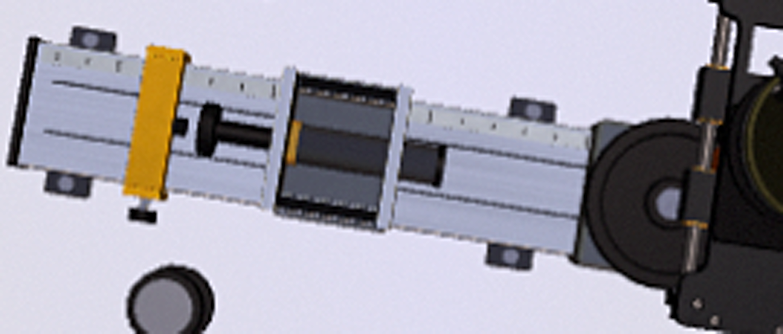

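The carriage is moving toward the stop as it should, with the jaw at crop x≈275 and the bumper tip at 187. The gap left is about 55–65 mm, so I'll keep turning.

>>> servo_tool(series=[[[-0.015,-0.018,0,0,0,0,0],[-0.0265,-0.038,0,0,0,0,0],[-0.0345,-0.06,0,0,0,0,0],[-0.0385,-0.083,0,0,0,0,0],[-0.0385,-0.106,0,0,0,0,0],[-0.0345,-0.129,0,0,0,0,0],[-0.0265,-0.151,0,0,0,0,0],[-0.015,-0.171,0,0,0,0,0],[0,-0.189,0,0,0,0,0],[0.018,-0.2035,0,0,0,0,0],[0.038,-0.215,0,0,0,0,0],[0.06,-0.223,0,0,0,0,0]]])

```text
time_s: 5.47
tool_pos: [0.4889, -0.1192, 0.0964]
tool_rot: [179.7, 0.2, 80.3]
force: [6.8, -5.9, -2.4]
grip_width: 0.0172
grasp_force: 25.0
```

```bash
cat > st.py <<'E'
from h import *
o=get_obs(); A=np.array([.5275,-.1138]); s=R.from_euler('z',-80.4,degrees=True).apply(np.r_[o['tool_pos'][:2]-A,0])
f=R.from_euler('z',-80.4,degrees=True).apply(np.r_[o['force'][:2],0]); xs,ys=-s[1],s[0]; th=np.arctan2(ys,xs)
fx,fy=-f[1],f[0]
print(o['time_s'],o['tool_pos'],'theta',np.degrees(th),'r',np.hypot(xs,ys),'Ftang(resist cw>0)',-fx*np.sin(th)+fy*np.cos(th),'Frad',fx*np.cos(th)+fy*np.sin(th),o['grip_width'],o['grasp_force'])
d=cam("top"); m=(d['depth']>0)
P=bydepth(d,[(u,v) for v in range(170,275) for u in range(150,345)])
S=(P[:,:2]-A)@np.array([.1668,.986]); X=(P[:,:2]-A)@np.array([.986,-.1668])
print('flange y_s',S[(P[:,2]>.083)&(P[:,2]<.097)&(abs(X)<.012)&(S>.15)].max())
for lo in(.054,): print('jaw tops',np.percentile(S[(P[:,2]>.098)&(P[:,2]<.112)&(abs(abs(X)-.03)<.008)&(S>.08)],[1,50,99]))
y=S[(P[:,2]>.040)&(P[:,2]<.05)&(abs(X)<.03)&(S>.2)]; print('stop',np.percentile(y,[2,50,98]))
E
python3 st.py
```

```text
5.4667 [ 0.48889919 -0.11919474  0.09639901] theta -162.4440415733963 r 0.0389759601362888 Ftang(resist cw>0) 6.786829926218455 Frad -5.953120229249244 0.017159732714088053 25.008942000567913
flange y_s 0.3096543299954121
jaw tops [0.18743652 0.25403015 0.26306104]
stop [0.20179103 0.24514109 0.32965326]
```

>>> servo_tool(series=[[[0.023,-0.004,0,0,0,0,0],[0.046,-0.004,0,0,0,0,0],[0.069,0,0,0,0,0,0],[0.091,0.008,0,0,0,0,0],[0.111,0.0195,0,0,0,0,0],[0.129,0.0345,0,0,0,0,0],[0.1435,0.0525,0,0,0,0,0],[0.1555,0.0725,0,0,0,0,0],[0.1635,0.0945,0,0,0,0,0],[0.1675,0.117,0,0,0,0,0],[0.1675,0.1405,0,0,0,0,0],[0.1635,0.1635,0,0,0,0,0]]])

```text
time_s: 6.52
tool_pos: [0.5422, -0.0755, 0.0963]
tool_rot: [-179.7, 0.0, 80.4]
force: [-6.4, 3.1, 9.7]
grip_width: 0.0172
grasp_force: 25.0
```

```bash
python3 st.py
python3 - <<'E'
from h import *
d=cam("scene"); save(d,'s3.png'); f=d['frame'][150:290,150:430]
a=np.clip(cv2.resize(f,None,fx=2.8,fy=2.8,interpolation=cv2.INTER_CUBIC)[:,:,::-1]*1.3,0,255).astype(np.uint8); cv2.imwrite('pics/s3c.png',a)
E
```

```text
6.5167 [ 0.54218523 -0.07550151  0.09625953] theta 78.62111059169926 r 0.04101744144139836 Ftang(resist cw>0) 7.101501016669522 Frad 0.5766851810806055 0.017207850779248562 25.008360659703612
flange y_s 0.3350447711978173
jaw tops [0.21207419 0.2789388  0.28786183]
stop [0.22710482 0.26973719 0.32885846]
```

View pics/s3c.png

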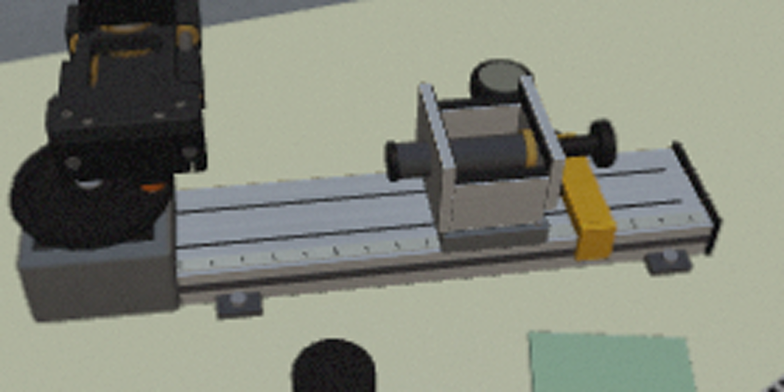

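The slab front is at crop x≈549 and the yellow stop's near edge at ≈572. Only about 7–12 mm is left, so I'm going slower and watching the force.

>>> servo_tool(series=[[[-0.0035,0.011,0,0,0,0,0],[-0.008,0.022,0,0,0,0,0],[-0.0135,0.032,0,0,0,0,0],[-0.0195,0.042,0,0,0,0,0],[-0.0265,0.051,0,0,0,0,0],[-0.0345,0.06,0,0,0,0,0]]])

```text
time_s: 7.12
tool_pos: [0.559, -0.0872, 0.0963]
tool_rot: [-179.8, -0.1, 80.4]
force: [-4.1, 5.1, 7.6]
grip_width: 0.0176
grasp_force: 25.0
```

```bash
python3 st.py
```

```text
7.1167 [ 0.5589712  -0.08721486  0.09627655] theta 49.789285643552496 r 0.04119716005410215 Ftang(resist cw>0) 6.5140215740090746 Frad 0.16706237955469483 0.017642790939730448 25.004549310542643
flange y_s 0.3412416635075345
jaw tops [0.21820908 0.28510331 0.29460728]
stop [0.23345976 0.27744558 0.32921616]
```

>>> servo_tool(series=[[[-0.0085,0.008,0,0,0,0,0],[-0.018,0.015,0,0,0,0,0],[-0.0275,0.021,0,0,0,0,0],[-0.038,0.0265,0,0,0,0,0]]])

```text
time_s: 7.5
tool_pos: [0.5658, -0.0989, 0.0964]
tool_rot: [-179.9, -0.2, 80.5]
force: [-0.8, 6.1, 5.1]
grip_width: 0.0171
grasp_force: 25.0
```

```bash
python3 st.py
```

```text
7.5 [ 0.56584146 -0.09889318  0.09635247] theta 30.845636232785978 r 0.04113733706047464 Ftang(resist cw>0) 6.017075656281736 Frad 1.4934427023996346 0.01705795127894347 25.00116261653602
flange y_s 0.3454116323098651
jaw tops [0.2221373  0.2892233  0.29838524]
stop [0.23830263 0.27960898 0.32950985]
```

>>> servo_tool(series=[[[-0.0105,0.0045,0,0,0,0,0],[-0.022,0.008,0,0,0,0,0],[-0.033,0.0105,0,0,0,0,0],[-0.0445,0.012,0,0,0,0,0]]])

```text
time_s: 7.88
tool_pos: [0.5682, -0.1092, 0.0964]
tool_rot: [-180.0, -0.5, 80.5]
force: [1.1, 16.2, 4.0]
grip_width: 0.0172
grasp_force: 25.0
```

```bash
python3 st.py
```

```text
7.8833 [ 0.56820992 -0.10916187  0.09635148] theta 16.09975402232549 r 0.04097328582285217 Ftang(resist cw>0) 15.989067606085603 Frad 2.9591161806461335 0.017165272362208352 24.999925321899354
flange y_s 0.3487164614418856
jaw tops [0.22533393 0.29261938 0.30154179]
stop [0.24128264 0.28053735 0.3296939 ]
```

>>> servo_tool(series=[[[-0.003,0.0003,0,0,0,0,0],[-0.006,0.0005,0,0,0,0,0],[-0.006,0.0005,0,0,0,0,0]]])

```text
time_s: 8.18
tool_pos: [0.5682, -0.1092, 0.0964]
tool_rot: [-180.0, -0.6, 80.6]
force: [1.8, 14.5, 3.9]
grip_width: 0.0171
grasp_force: 25.0
```

```bash
python3 st.py
python3 - <<'E'
from h import *
d=cam("scene"); f=d['frame'][190:250,290:400]
cv2.imwrite('pics/s4c.png',np.clip(cv2.resize(f,None,fx=6,fy=6,interpolation=cv2.INTER_CUBIC)[:,:,::-1]*1.2,0,255).astype(np.uint8))
E
```

```text
8.1833 [ 0.56822514 -0.10918282  0.09636325] theta 16.068238995323014 r 0.04098603751106047 Ftang(resist cw>0) 14.19996080264079 Frad 3.3932533806979217 0.017072758782785833 24.99989613890648
flange y_s 0.34851049398478895
jaw tops [0.22550563 0.29225518 0.30186338]
stop [0.24125844 0.28101193 0.32933348]
```

View pics/s4c.png

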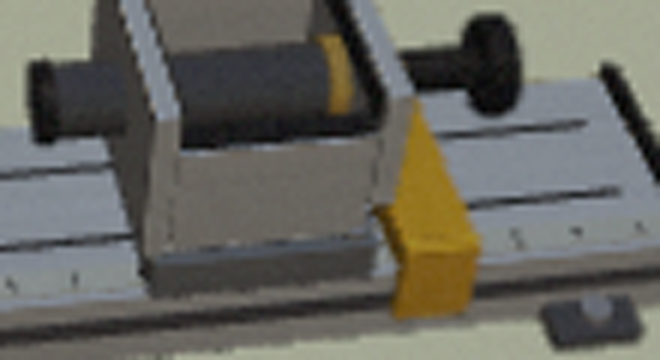

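The stop is reached: the torque rose from 6 to 15 N and the wheel didn't move when pushed further. The picture shows the slab at the bumper. Next I release the crank and lift.

>>> servo_tool(series=[[[0,0,0,0,0,0,0.5],[0,0,0,0,0,0,0.5],[0,0,0,0,0,0,0.5],[0,0,0,0,0,0,0.5],[0,0,-0.08,0,0,0,0.5],[0,0,-0.2,0,0,0,0.5],[0,0,-0.3,0,0,0,0.5],[0,0,-0.35,0,0,0,0.5],[0,0,-0.35,0,0,0,0.5]]])

```text
time_s: 9.03
tool_pos: [0.5691, -0.1191, 0.2051]
tool_rot: [179.6, 0.1, 80.2]
force: [0.7, 0.3, 1.4]
grip_width: 0.0434
grasp_force: 0.0
```

```bash
python3 st.py
python3 - <<'E'
from h import *
o=get_obs(); print(o['tool_rot'])
d=cam("top"); A=np.array([.5275,-.1138])
P=bydepth(d,[(u,v) for v in range(170,275) for u in range(150,345)])
S=(P[:,:2]-A)@np.array([.1668,.986]); X=(P[:,:2]-A)@np.array([.986,-.1668])
for a,b,l in((.303,.336,.072),(.339,.348,.082)):
    k=(S>a)&(S<b)&(abs(X)<.03)&(P[:,2]>l); print(k.sum(),X[k].min(),X[k].max(),np.median(X[k]),np.median(P[k,2]))
print(plan([.5809,.2019,.21],80.4))
E
```

```text
9.0333 [ 0.56912558 -0.11910107  0.20505795] theta 2.3423777068386684 r 0.041961768918793885 Ftang(resist cw>0) 0.4249203893164231 Frad 0.646622094379309 0.04338415758684521 0.0
flange y_s 0.3482645526784302
jaw tops [0.22529457 0.29215931 0.30155576]
stop [0.24134327 0.28053559 0.32949759]
[1.79798723e+02 6.87877848e-02 8.02409532e+01]
135 -0.00503949918167228 0.008590207236242911 0.0016938035864145064 0.08030732278111252
81 -0.01288560228244711 0.016329854168806567 0.0014785712345920736 0.08834602837077976
(array([ 1.0614, -0.1345, -0.0321]), array([ 0.0001,  0.0003, -0.0008]))
```

>>> servo_tool(series=[[[0.05,-0.006,-0.005,0,0,0,0.5],[0.15,-0.02,-0.015,0,0,0,0.5],[0.28,-0.036,-0.02,0,0,0,0.5],[0.41,-0.053,-0.02,0,0,0,0.5],[0.54,-0.07,-0.02,0,0,0,0.5],[0.67,-0.087,-0.02,0,0,0,0.5],[0.8,-0.103,-0.02,0,0,0,0.5],[0.92,-0.12,-0.02,0,0,0,0.5],[1.0,-0.129,-0.02,0,0,0,0.5],[1.0,-0.129,-0.02,0,0,0,0.5],[1.0,-0.129,-0.02,0,0,0,0.5]]])

```text
time_s: 10.05
tool_pos: [0.5778, 0.1858, 0.2045]
tool_rot: [-179.8, 0.1, 80.5]
force: [-0.1, -0.7, 0.3]
grip_width: 0.0437
grasp_force: 0.0
```

Run:
```python
from h import *
d=cam("wrist"); save(d,'w5.png'); o=get_obs(); print(o['time_s'],o['tool_pos'],o['tool_rot'])
print(plan([.5825,.2016,.15],80.4))
P=bydepth(d,[(u,v) for v in range(0,420) for u in range(0,560)]); A=np.array([.5275,-.1138])
S=(P[:,:2]-A)@np.array([.1668,.986]); X=(P[:,:2]-A)@np.array([.986,-.1668])
for a,b,l in((.303,.336,.072),(.337,.352,.082)):
    k=(S>a)&(S<b)&(abs(X)<.03)&(P[:,2]>l)&(P[:,2]<.1); print(k.sum(),np.percentile(X[k],[2,50,98]),np.percentile(S[k],[2,50,98]),np.median(P[k,2]))
```

```text
10.1 [0.57844715 0.18364596 0.204623  ] [-1.79838807e+02  1.15546870e-01  8.03617463e+01]
(array([0.0616, 0.0038, 0.1819]), array([-0.0009,  0.0006, -0.0002]))
502 [-0.0035966   0.00290598  0.00955178] [0.30368366 0.3201204  0.33514621] 0.08113704354490575
367 [-0.01053288  0.0027518   0.01639913] [0.33887549 0.34409414 0.34891974] 0.08874548416713796
```

View pics/w5.png

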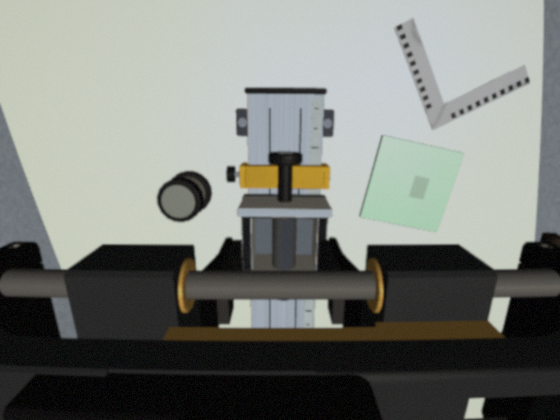

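The wrist view shows the rail vertical in the frame, with the knob neck at about (285,182) between the jaw (y≈205) and the flange (y≈157). I'll descend and grip it.

>>> servo_tool(series=[[[0.03,0.003,0.03,0,0,0,0.55],[0.061,0.006,0.1,0,0,0,0.55],[0.061,0.006,0.18,0,0,0,0.55],[0.061,0.006,0.25,0,0,0,0.55],[0.061,0.006,0.32,0,0,0,0.55],[0.061,0.006,0.38,0,0,0,0.55]]])

```text
time_s: 10.6
tool_pos: [0.5836, 0.2, 0.0897]
tool_rot: [-179.9, 0.1, 80.2]
force: [-0.8, -0.3, -0.5]
grip_width: 0.0482
grasp_force: 0.0
```

Run:
```python
from h import *
cam("top"); o=get_obs(); print(o['time_s'],o['tool_pos'],o['tool_rot'],o['force'])
print(plan([.5832,.2013,.058],80.4))
```

```text
10.65 [0.58147796 0.19898265 0.08610619] [-179.59517079    0.24016556   80.17053025] [-1.16005606 -1.30307028 -3.20777459]
(array([0.009 , 0.005 , 0.0936]), array([-0.0023,  0.0013, -0.0013]))
```

>>> servo_tool(series=[[[0.004,0.003,0.04,0,0,0,0.55],[0.004,0.003,0.08,0,0,0,0.55],[0.004,0.003,0.105,0,0,0,0.55],[0.004,0.003,0.105,0,0,0,0.55],[0.004,0.003,0.105,0,0,0,0.3],[0.004,0.003,0.105,0,0,0,0.1],[0.004,0.003,0.105,0,0,0,0],[0.004,0.003,0.105,0,0,0,0],[0.004,0.003,0.105,0,0,0,0],[0.004,0.003,0.105,0,0,0,0],[0.004,0.003,0.105,0,0,0,0]]], grip_force=45)

```text
time_s: 11.57
tool_pos: [0.5844, 0.2034, 0.0614]
tool_rot: [-179.9, 0.0, 80.3]
force: [-2.3, -0.3, 3.6]
grip_width: 0.0126
grasp_force: 45.0
```

```bash
python3 st.py
python3 - <<'E'
from h import *
o=get_obs(); print(o['tool_pos'],o['tool_rot'],o['force'],o['wrist_torque'])
E
```

```text
11.5667 [0.58444467 0.20336024 0.06142156] theta 89.421256531637 r 0.322231765490065 Ftang(resist cw>0) 2.180129907456526 Frad -0.6695334559718592 0.012558231596537923 44.99842822551727
flange y_s 0.2933502985949323
jaw tops [0.22522693 0.22951138 0.23450113]
stop [0.24080379 0.26705508 0.29416694]
[0.58447799 0.20338005 0.06142053] [-1.79934794e+02  2.86126914e-02  8.03350238e+01] [-3.54857293  0.00365299  2.68910714] [-0.05242347  0.65941005 -0.08575678]
```

>>> servo_tool(series=[[[0.01,0,0,0,0,0,0],[0.025,0,0,0,0,0,0],[0.04,0,0,0,0,0,0],[0.055,0,0,0,0,0,0],[0.07,0,0,0,0,0,0],[0.085,0,0,0,0,0,0],[0.1,0,0,0,0,0,0],[0.115,0,0,0,0,0,0],[0.13,0,0,0,0,0,0],[0.14,0,0,0,0,0,0],[0.14,0,0,0,0,0,0],[0.14,0,0,0,0,0,0]]])

```text
time_s: 12.62
tool_pos: [0.5911, 0.2409, 0.0613]
tool_rot: [-179.9, 0.4, 80.2]
force: [-6.6, -7.6, 9.5]
grip_width: 0.0125
grasp_force: 45.0
```

```bash
cat > k.py <<'E'
from h import *
u=np.array([.1668,.986]); A=np.array([.5275,-.1138])
o=get_obs(); print(o['time_s'],o['tool_pos'],o['tool_rot'],'F',o['force'],'draw',(o['tool_pos'][:2]-A)@u-.3222,o['grip_width'],o['grasp_force'])
d=cam("scene"); P=bydepth(d,[(a,b) for b in range(150,290) for a in range(230,420)])
S=(P[:,:2]-A)@u; X=(P[:,:2]-A)@np.array([.986,-.1668])
for sgn in(-1,1):
    k=(P[:,2]>.094)&(P[:,2]<.103)&(X*sgn>.02)&(X*sgn<.045)
    h,e=np.histogram(S[k],np.arange(.2,.4,.004)); print([(round(a,3),b) for a,b in zip(e,h) if b>3])
m,b=blobs(d,(0,120,60),(6,255,255),4); m2,b2=blobs(d,(172,120,60),(180,255,255),4)
for s,c in b+b2:
    if 280<c[0]<400 and 150<c[1]<260: print('red',s,c)
f=d['frame'][160:250,250:390]
import sys; cv2.imwrite('pics/'+sys.argv[1],np.clip(cv2.resize(f,None,fx=5.5,fy=5.5,interpolation=cv2.INTER_CUBIC)[:,:,::-1]*1.2,0,255).astype(np.uint8))
E
python3 k.py k1.png
```

```text
12.6167 [0.59111969 0.24093383 0.06131122] [-179.85777443    0.41679462   80.24344372] F [-6.56320081 -7.56601292  9.52637464] draw 0.03817931829285254 0.012526170993925471 44.99683499336243
[(np.float64(0.224), np.int64(10)), (np.float64(0.228), np.int64(4)), (np.float64(0.232), np.int64(4)), (np.float64(0.332), np.int64(17))]
[(np.float64(0.224), np.int64(17)), (np.float64(0.228), np.int64(12)), (np.float64(0.232), np.int64(10)), (np.float64(0.328), np.int64(20)), (np.float64(0.332), np.int64(11)), (np.float64(0.336), np.int64(8)), (np.float64(0.348), np.int64(8)), (np.float64(0.352), np.int64(6))]
```

View pics/k1.png

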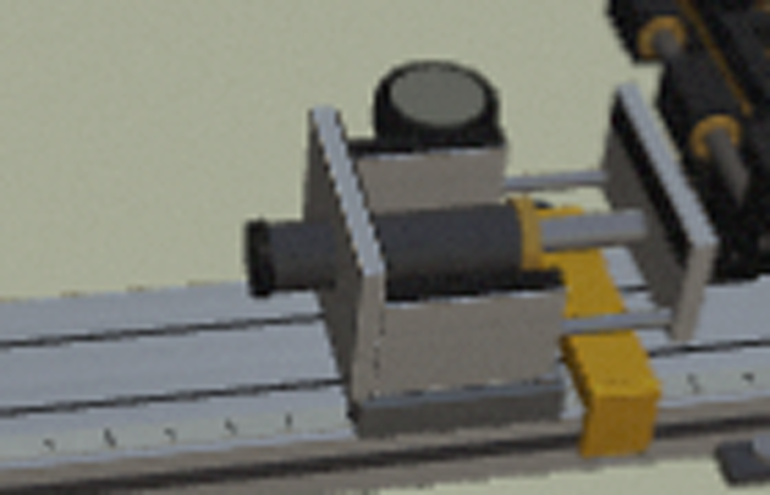

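The ring is still inside the sleeve (brass mouth at crop (530,235)), at about 38 mm of draw. I'll draw further.

>>> servo_tool(series=[[[0.008,0,0,0,0,0,0],[0.016,0,0,0,0,0,0],[0.022,0,0,0,0,0,0],[0.022,0,0,0,0,0,0],[0.022,0,0,0,0,0,0]]])

```text
time_s: 13.08
tool_pos: [0.5921, 0.2468, 0.0613]
tool_rot: [-179.8, 0.5, 80.2]
force: [-7.3, -8.0, 10.9]
grip_width: 0.0129
grasp_force: 45.0
```

```bash
python3 k.py k2.png
python3 - <<'E'
from h import *
d=cam("scene"); print(d['frame'][195:207,340:372][:, ::1].astype(int)[:,:,0]-d['frame'][195:207,340:372].astype(int)[:,:,1])
E
```

```text
13.0833 [0.5921366  0.24680727 0.06126844] [-179.84392523    0.46947782   80.21847797] F [-7.33250566 -8.048189   10.94741027] draw 0.044140153276831184 0.012860095793994573 44.996493458747864
[(np.float64(0.224), np.int64(10)), (np.float64(0.336), np.int64(15))]
[(np.float64(0.224), np.int64(17)), (np.float64(0.228), np.int64(10)), (np.float64(0.232), np.int64(8)), (np.float64(0.336), np.int64(35)), (np.float64(0.34), np.int64(7)), (np.float64(0.352), np.int64(4)), (np.float64(0.356), np.int64(5)), (np.float64(0.36), np.int64(4))]
red [348 200   3   6  10] [349.  202.5]
[[  4  -2  -1   3   4   8   2  -4  -3  -3  -3  -4  -2  -4  -3  -4  -3  -4
   -2  -4  -5  -3  -2   2   5   3   2   1   1   3   1   1]
 [  3   0   5  13  17  16  15  -2  -2  -3  -3  -4  -4  -4  -5  -4  -3  -3
   -3  -2  -5  -3  -3   0   2   2   1   1   0   1   2   0]
 [  1  -1   3  11  20  18  17   6  -1   0   2   3   9  10   9   6  -4  -3
   -4  -4  -4  -3  -3  -2   1   2   2   4   2   4   0   1]
 [ -4  -1  -1   2  16  17  19  22  26  25  25  24  26  24  25  21   6  -1
    0  -1  -2  -3  -2  -3  -2  -3  -4  -4  -3  -2
[... 374 characters left out ...]
3  -4  -4  -3  -3  -5  -4   0   2]
 [ -2   1  -1   3   3  16  18  25  75 101  46  -3  -4  -4  -2  -4  -4  -3
   -3  -3  -2  -1  -1  -1   1   0   0   2   2   4   4   3]
 [ -1  -2  -2  -2   3  18  19  26  77 109  62  -1  -1  -1   0   0   1   4
    3   3   4   3   4   3   4   4   2   3   4   2   1   1]
 [  0  -3  -1  -1   3  17  18  25  66  92  57   4   5   0   2   1   3   5
    2   2   5   1   2   2   2   1   4   4   3   2   1   0]
 [  0   1   1   0   5  19  21  22  38  60  21   9   9  13  13  12  14  18
   15   9  -6  -4  -7  -5  -4  -5  -4   1   2   3   4   1]
 [ -1   0   2   2   7  21  24  24  32  31  25  26  25  26  25  25  25  25
   26  15  -6  -6  -7  -6  -5  -5  -5  -5   0   1   1   1]]
```

View pics/k2.png

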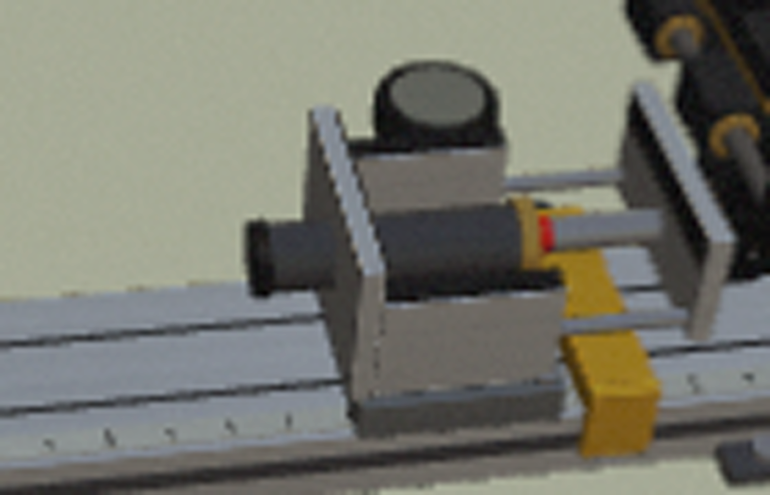

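The red ring shows at crop (546,235), partly occluded by the collar rim, and the draw is about 44 mm. One more small step should clear it.

>>> servo_tool(series=[[[0.003,0,0,0,0,0,0],[0.0055,0,0,0,0,0,0],[0.0055,0,0,0,0,0,0],[0.0055,0,0,0,0,0,0],[0.0055,0,0,0,0,0,0],[0.0055,0,0,0,0,0,0]]])

```text
time_s: 13.68
tool_pos: [0.5924, 0.2481, 0.0613]
tool_rot: [-179.8, 0.5, 80.2]
force: [-6.6, -9.3, 11.0]
grip_width: 0.0132
grasp_force: 45.0
```

```bash
python3 k.py k3.png
python3 - <<'E'
from h import *
d=cam("scene"); f=d['frame'].astype(int); print((f[...,0]-f[...,1])[198:206,345:355])
# ring ends: cast rays at rod-surface plane; brass edge vs red edge
A=np.array([.5275,-.1138]);u=np.array([.1668,.986])
for px in((347.5,202.5),(348.5,202.5),(350,202.5),(350.5,202.5),(351,202.5),(352,202.5)):
    print(px,(onplane(d,[px],.0795)[0,:2]-A)@u)
t=cam("top"); f=t['frame'].astype(int); r=f[...,0]-f[...,1]; print(r[205:222,215:245].max(), np.argwhere(r[200:225,190:250]>40)[:10])
E
```

```text
13.6833 [0.59235151 0.24806928 0.06129938] [-179.83916765    0.49911427   80.20741398] F [-6.55913087 -9.25127923 11.01937677] draw 0.04542034468426076 0.013207606407892224 44.9964165687561
[(np.float64(0.224), np.int64(10)), (np.float64(0.232), np.int64(4)), (np.float64(0.34), np.int64(12))]
[(np.float64(0.224), np.int64(22)), (np.float64(0.228), np.int64(13)), (np.float64(0.232), np.int64(9)), (np.float64(0.336), np.int64(35)), (np.float64(0.34), np.int64(6)), (np.float64(0.344), np.int64(6)), (np.float64(0.356), np.int64(9)), (np.float64(0.36), np.int64(4))]
red [348 200   3   6  13] [349.07692308 202.15384615]
[[ 18  18  20  27  26  25  25  25  25  25]
 [ 19  18  28  81  85  49   8   6   1   0]
 [ 19  19  28 100 120  80  -3  -2  -3  -4]
 [ 18  18  24  76 110  89  19  -4  -3  -2]
 [ 16  17  26  77 120 104  41  -4  -4  -4]
 [ 17  19  27  75 117 103  42  -2   1   0]
 [ 17  19  23  66 101  77  26   2   3   4]
 [ 20  21  23  40  74  55  22   8  12  12]]
(347.5, 202.5) 0.2958250806687032
(348.5, 202.5) 0.29764056272665934
(350, 202.5) 0.3003650980242044
(350.5, 202.5) 0.3012736307212596
(351, 202.5) 0.30218234236485414
(352, 202.5) 0.30400030685862073
5 [[ 0  4]
 [ 0  9]
 [ 0 14]
 [ 1  6]
 [ 1 14]
 [ 2 12]
 [ 2 13]
 [ 4 15]
 [ 4 16]
 [ 4 17]]
```

View pics/k3.png

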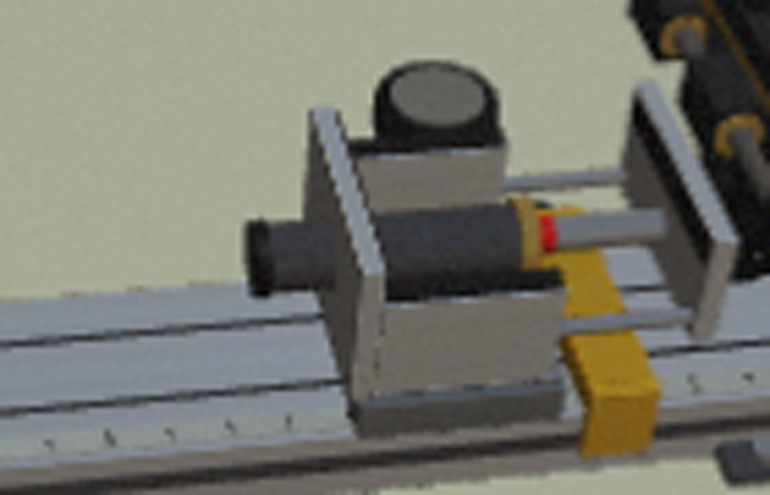

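>>> servo_tool(series=[[[0.002,0,0,0,0,0,0],[0.004,0,0,0,0,0,0],[0.004,0,0,0,0,0,0],[0.004,0,0,0,0,0,0],[0.004,0,0,0,0,0,0],[0.004,0,0,0,0,0,0],[0.004,0,0,0,0,0,0],[0.004,0,0,0,0,0,0]]])

```text
time_s: 14.5
tool_pos: [0.5926, 0.2491, 0.0613]
tool_rot: [-179.8, 0.5, 80.2]
force: [-8.1, -9.1, 10.1]
grip_width: 0.0128
grasp_force: 45.0
```

```bash
python3 k.py k4.png
python3 - <<'E'
from h import *
fs=np.mean([cam("scene")['frame'].astype(float) for _ in range(6)],0); print((fs[...,0]-fs[...,1])[199:205,344:356].round().astype(int))
print(fs[202,344:358].round().astype(int).tolist())
o=get_obs(); print(o['time_s'],o['tool_pos'],o['force'],o['grip_width'])
E
```

```text
14.5 [0.59256425 0.24909448 0.06127828] [-179.83568113    0.51159782   80.19945945] F [-8.06985795 -9.1117725  10.11336346] draw 0.04646666946929884 0.01277696515512539 44.99650418758392
[(np.float64(0.224), np.int64(9)), (np.float64(0.228), np.int64(4)), (np.float64(0.232), np.int64(6)), (np.float64(0.34), np.int64(15))]
[(np.float64(0.224), np.int64(20)), (np.float64(0.228), np.int64(11)), (np.float64(0.232), np.int64(9)), (np.float64(0.336), np.int64(25)), (np.float64(0.34), np.int64(14)), (np.float64(0.344), np.int64(7)), (np.float64(0.356), np.int64(8)), (np.float64(0.36), np.int64(7))]
red [348 200   4   6  18] [349.38888889 202.55555556]
[[ 10  18  18  28  84  93  72   9   6   2   1   1]
 [  9  19  19  28  99 119 100  39  -3  -3  -3  -3]
 [  6  18  18  26  76 114 107  61  -3  -2  -3  -3]
 [  5  17  19  25  75 117 117  80  -3  -4  -4  -3]
 [  4  18  20  26  76 116 116  78  -1   0   0   1]
 [  4  18  19  24  66  98  96  67   4   3   3   3]]
[[56, 51, 49], [97, 80, 42], [108, 90, 48], [110, 86, 45], [126, 51, 32], [138, 21, 20], [137, 21, 18], [129, 49, 53], [89, 92, 99], [88, 92, 98], [89, 93, 97], [89, 92, 97], [89, 92, 96], [90, 94, 96]]
14.85 [0.59254287 0.24909673 0.06129399] [-6.67271066 -8.6519779   9.87602636] 0.012839889632028145
```

```bash
python3 -c "
from h import *
print(env.sign_off())"
```

```text
the job is handed in; nothing more can be done
None
```

The carriage rests against the stop, the rod is drawn out about 46 mm so the red ring should be just clear of the brass mouth, and the job is handed in with the gripper still holding the knob. The collar rim hides about 2 mm of the rod in the camera view, so that clearance comes from the measured draw and the visible part of the ring.

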